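# Tip the green desk sign upright against its fence

## Task

Two desk signs lie parked in their stands. Show visitors that the desk's owner is free: push the raised edge of the green panel over towards its fence so that it pivots on its foot edge, without lifting it out of the stand, until it stands up and rests leaning back on the fence by itself. Leave the red panel parked as it is.

Things in the scene. Friction and masses are not known exactly. Their poses are not given: they have to be found in the camera images.
- green_panel: Green sign panel: white rim, green faces, white disc; 84 wide, 110 high, 7 thick, about 0.12 kg, loose plastic. Parked: lies at 45 degrees on two posts of its stand, foot edge at the fence's foot, free edge raised. Origin: middle of the foot edge face. z runs from foot edge to free edge (up when upright), y along the edge, x out of the face that will lie on the fence. It turns about its foot.
- green_edge (a point): Middle of the green panel's free edge, on the face towards the pusher: the place to push. Parked, in the stand's frame, at about x = -82, z = 84 mm; it then climbs a circle of 110 mm radius about the foot, and ends at about x = +17, z = 115 mm. A pusher that rises with it, or a little faster, does not jam. Let go less than 5 degrees past vertical, the panel falls back.
- green_stand: Dark steel stand of the green panel, fixed. Origin: on the desk, mid-width under the fence's foot; x is the way to push, from free edge to fence, y along the fence, z up. Base plate 6 thick, 98 wide, x -92 to +30 mm. Fence 94 wide, 6 thick; its face goes from x 0, z 6 to x 22, z 109 mm, reclined 12 degrees. The posts, 54 high at x -56, y +-36 mm, leave 62 mm clear between them.
- red_panel: Red sign panel, to be left alone: white rim, red faces, a white bar; same size, axes and stand as the green one, parked at 45 degrees in its own stand 24 to 46 cm to one side of the green one.

How it is judged:
By the outcome, as a careful person would: the job done as asked, in the order asked, and still so for the second after the job is handed in, with the robot touching nothing.
It also fails if it takes over 35 s, if anything falls off the work surface, if the arm or the gripper's body presses on something with over 40 N, if the wrist force passes 120 N, or if a joint passes its speed limit or range.

## Robot

A 6-joint arm with a two-finger parallel gripper is mounted at the origin on a cart in front of the work surface, level with it; the furniture and walls round the work are solid. World frame = base frame: x ahead of the robot, y to its left, z up, the work surface at z = 0. Lengths are in mm, angles in rad, forces in N, time in s.
With the tool pointing down it reaches from about 350 to 875 mm from the base axis. Payload 4.2 kg.
Tool frame: the origin (TCP) lies between the finger pads; the fingertips stand 11 mm ahead of it and the grasp point (between the pads) lies 8 mm behind it; z points along the fingers, y is the direction in which the jaws open and shut (so a half turn about z gives the same grasp; the last joint's range is limited). The gripper opens to 85 mm and grips with 20 to 120 N. Pads are 22 mm wide; open, the fingers measure 114 mm over their backs; the gripper's body (76 mm by 85 mm) begins 54 mm behind the grasp point. The pads swing forward as they close: fully open they stand 13 mm farther back than shut.
Start: joints at [1.493, 0.385, 0.008, 0, -1.194, -0.259], TCP at [206.51, 589.875, 242.312] pointing down, gripper open.
Joint ranges: [-3.14, 3.14], [-1.21, 2.06], [-1.07, 1.41], [-3.16, 2.05], [-2.99, -0.16], [-3.1, 3.1]. Speed limits (rad/s): [2.79, 2.79, 3.14, 3.14, 3.14, 3.14].

## Interface

Orientations are given as a unit quaternion [x, y, z, w].
In Python, from bench import * gives the robot as it stands. The module is installed in compiled form; this text tells all that it offers.
- The arm moves only by the tool drive_tool, never from a script. Its argument "increments" is a list of rows, each a list of 3 entries, a list of its own where there are three numbers: the gripper command: -1 is shut, 1 is fully open, values between are in proportion, then the shift along the tool's x, y, z scaled (see below), then the turn about the tool's z scaled (see below). In form: [[hand, [tx, ty, tz], turn], ...]. A call has 1 to 20 rows; each row shifts and turns the commanded pose from where the row before left it, along the tool's axes as they then stand; what a row does not reach is not made up. The controller multiplies each number of a shift by 0.3 m and each number of a turn by 2 rad. A row lasts 1/8 s, in which the tool goes at most 62.5 mm and 10.7 degrees, less where a joint would pass 70% of its speed; a pose out of reach is approached as far as the arm can. A call with a number of a shift or a turn outside -1 to 1 is refused whole. A call with a gripper value outside its range is refused whole. The fingers move at their own pace and stop on an object; the grip force is fixed at half the most. Time passes only in rows, so rows that do not move let the fingers close. It gives the time, the measured TCP pose, the force and the opening at its end, in the units of the state.
- read_state(): the state, without advancing time (a new reading comes with each control period).
- get_image(name): name is "scene" or "top"; returns the picture (384x512x3 uint8, red, green, blue); there is no depth.
- calibration(name): a dict with "fovy" (degrees; the focal length in pixels is half the picture's height over the tangent of half this angle, whatever the lens; pixels are square), "cx", "cy" (the principal point, pixels), "k1" (the pictures are not rectified: a ray, as slopes to the right and down, at radius r is drawn at 1 + k1 r^2 times it, then the intrinsics apply), "R" (3x3) and "t" (3): a world point X has camera coordinates R X + t. Camera axes: x right, y down, z forward; pixel columns grow to the right and rows downward; lengths in mm; the calibration is good to about 2 mm. A picture is of the moment at which its call begins. calibration takes no time and is no camera call.
- job_done(): hands the job in, once; it reports no verdict.
The state is a dict: "clock": time; "joints": joint angles; "joint_vel": joint speeds; "joint_efforts": joint torques, N m; "position": TCP position; "ee_rot": TCP orientation; "contact_force": force on the tool from outside, world axes, zero at the start; "wrist_torque": the same for the moment, N m; "gripper_width": finger opening in mm.
Only numpy, scipy, OpenCV 4.12 (cv2) and the standard library are available. Lean on these libraries where they do the work, as an engineer would, in place of code of your own. Each camera call takes 0.05 s, during which the arm holds its last target.

## Working session

There is one attempt and no reset: what is moved stays moved. The work goes in short steps, Python scripts to look and compute and a tool call to move; the robot and the scene stay as the last step left them, time stands still between calls to the robot, and variables do not carry over. Pictures are saved under pics/ and viewed, and the job is handed in when it is done.

Besides the shell and the picture viewer there is one more tool, called after "Call:" by a JSON object that holds its "name" and its "arguments". drive_tool: Moves the arm, as the interface text tells. Shifts and turns lie within -1 to 1; 1 stands for 0.3 m of shift or 2 rad of turn. Its arguments: {"type":"object","properties":{"increments":{"type":"array"}},"required":["increments"]}

```bash
mkdir -p pics
python3 - <<'E'
from bench import *
import cv2
s=read_state();print(s)
for n in("scene","top"):
    im=get_image(n);cv2.imwrite(f"pics/{n}0.png",im[:,:,::-1]);print(n,calibration(n))
E
```

```text
{'clock': 0.0, 'joints': array([ 1.49256161e+00,  3.85552644e-01,  6.64037392e-03, -5.14378606e-04,
       -1.19401694e+00, -2.58603448e-01]), 'joint_vel': array([ 0.00117758,  0.00079271,  0.00142002, -0.00021134, -0.00019477,
        0.00026334]), 'joint_efforts': array([-2.97968199e-04, -3.92282903e+01,  1.88402277e+01,  4.18622553e+00,
       -4.59313320e-03,  9.82347856e-07]), 'position': array([206.35516471, 589.3564957 , 241.22734087]), 'ee_rot': array([ 9.85834500e-01, -1.67717451e-01, -1.42030077e-04,  1.08363669e-03]), 'contact_force': array([ 0.82071149, -0.43903494, -0.27536586]), 'wrist_torque': array([-0.00152778,  0.00353884,  0.05379045]), 'gripper_width': 85.51898638796023}
scene {'fovy': 48.712163857381036, 'cx': 261.2375045045345, 'cy': 189.57609421868972, 'k1': -0.025416102714159675, 'R': array([[ 0.52937793, -0.84836219,  0.00637223],
       [-0.47709683, -0.30390239, -0.82463444],
       [ 0.70152521,  0.4335031 , -0.56563013]]), 't': array([-244.33449715,  330.33513277,  497.73826392])}
top {'fovy': 48.41138611675806, 'cx': 259.30848634353515, 'cy': 188.45706329173552, 'k1': -0.04458503458940789, 'R': array([[ 0.00446299, -0.99988953,  0.01417772],
       [-0.99681183, -0.00557782, -0.07959314],
       [ 0.07966343, -0.01377729, -0.9967266 ]]), 't': array([  39.97904182,  558.01045886, 1083.25161906])}
```

View pics/scene0.png

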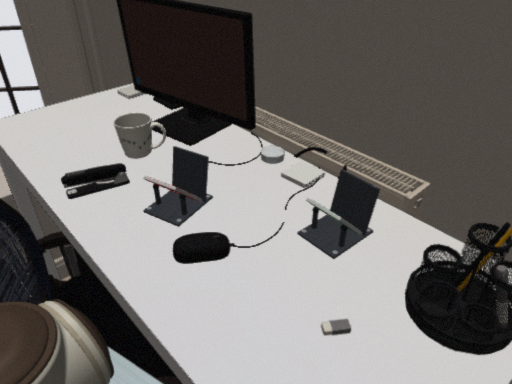

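View pics/top0.png

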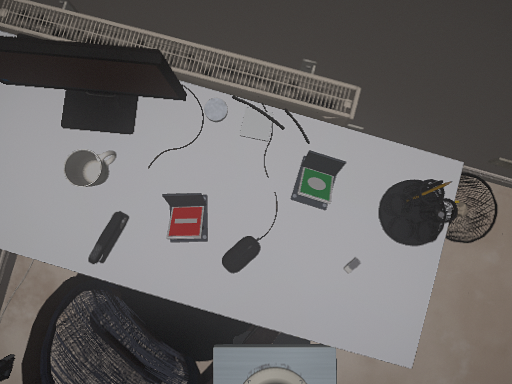

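Run:
```python
import cv2
a=cv2.imread("pics/top0.png")[140:220,280:360]
cv2.imwrite("pics/topz.png",cv2.resize(cv2.convertScaleAbs(a,alpha=1.3,beta=20),None,fx=7,fy=7,interpolation=cv2.INTER_CUBIC))
a=cv2.imread("pics/scene0.png")[160:260,290:390]
cv2.imwrite("pics/scenez.png",cv2.resize(cv2.convertScaleAbs(a,alpha=1.3,beta=20),None,fx=6,fy=6,interpolation=cv2.INTER_CUBIC))
```

```text
(no output)
```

View pics/topz.png

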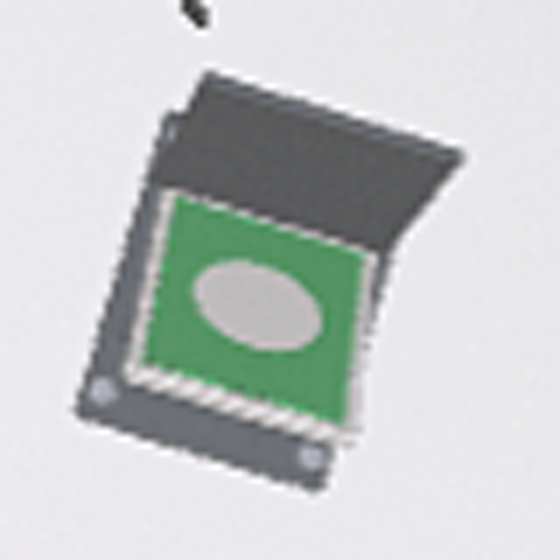

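View pics/scenez.png

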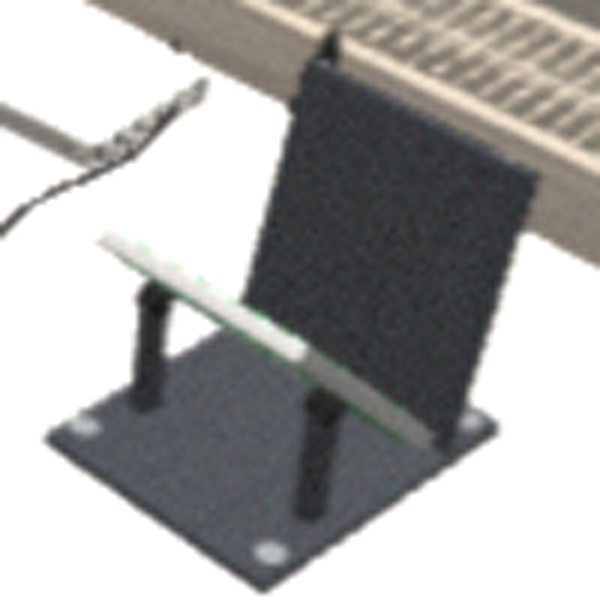

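The top view shows green at about (316,184) and red at (186,220). In the zoomed view the green stand's plate front corners are at (291.4,198.9) and (325.7,210), and the panel's free edge runs from (298,194) to (330,203.6).

```bash
cat > h.py <<'E'
import numpy as np,cv2
from bench import *
def ray(n,uv):
    c=calibration(n);f=192/np.tan(np.radians(c["fovy"]/2))
    K=np.array([[f,0,c["cx"]],[0,f,c["cy"]],[0,0,1]])
    p=cv2.undistortPoints(np.array([[uv]],float),K,np.array([c["k1"],0,0,0.]))[0,0]
    R=np.array(c["R"]);t=np.array(c["t"])
    return -R.T@t,R.T@np.array([p[0],p[1],1])
def onz(n,uv,z):
    o,d=ray(n,uv);return o+d*(z-o[2])/d[2]
E
python3 - <<'E'
from h import *
np.set_printoptions(precision=1,suppress=True)
def P(nm,n,pts,z):
    r=[onz(n,p,z) for p in pts]; print(nm,n,*r,"len",[round(np.linalg.norm(r[i+1]-r[i]),1) for i in range(len(r)-1)],
      "mid",(r[0]+r[1])/2,"normal ang",np.degrees(np.arctan2(*(r[0]-r[1])[:2]*[-1,1])))
    return r
P("plate","top",[(291.4,198.9),(325.7,210)],6)
P("plate","scene",[(297.5,233),(333.7,258.3),(373,231.7)],6)
P("free","top",[(298.1,194.3),(330,203.6)],84)
P("free","scene",[(306.7,200.3),(340.8,218.3)],86)
P("fence","top",[(309.6,150.3),(346.1,162.1)],109)
P("fence","scene",[(342,170),(379.5,190)],109)
P("plateL","top",[(303.6,156.4),(291.4,198.9)],6)
E
```

```text
plate top [532.1 -41.8   6. ] [ 503.4 -131.9    6. ] len [np.float64(94.6)] mid [517.7 -86.8   6. ] normal ang -17.669646559475122
plate scene [528.2 -43.7   6. ] [ 500.1 -134.6    6. ] [ 613.  -170.2    6. ] len [np.float64(95.2), np.float64(118.4)] mid [514.2 -89.1   6. ] normal ang -17.164517141307606
free top [539.1 -51.2  84. ] [ 516.7 -129.3   84. ] len [np.float64(81.2)] mid [527.9 -90.3  84. ] normal ang -15.983169645545146
free scene [535.8 -54.3  86. ] [ 519.5 -130.7   86. ] len [np.float64(78.2)] mid [527.7 -92.5  86. ] normal ang -12.084184110373526
fence top [643.6 -76.7 109. ] [ 615.7 -164.6  109. ] len [np.float64(92.3)] mid [ 629.7 -120.6  109. ] normal ang -17.648496738476485
fence scene [637.2 -80.2 109. ] [ 609.1 -167.5  109. ] len [np.float64(91.8)] mid [ 623.1 -123.9  109. ] normal ang -17.86189480935464
plateL top [644.9 -74.3   6. ] [532.1 -41.8   6. ] len [np.float64(117.4)] mid [588.5 -58.    6. ] normal ang -106.09269954808283
```

Call:
{"name": "drive_tool", "arguments": {"increments": [[-1,[0,0,0],-0.018],[-1,[0.1,0,0],0],[-1,[0.16,0,0],0],[-1,[0.16,0,0],0],[-1,[0.16,0,0],0],[-1,[0.1,0.1,0],0],[-1,[0.075,0.155,0],0],[-1,[0.075,0.155,0],0],[-1,[0.075,0.155,0],0],[-1,[0.075,0.155,0],0],[-1,[0.075,0.155,0],0],[-1,[0.075,0.155,0],0],[-1,[0.075,0.155,0],0],[-1,[0.075,0.155,0],0],[-1,[0.075,0.155,0],0],[-1,[0.075,0.155,0],0],[-1,[0.075,0.155,0],0],[-1,[0,0.05,0],0],[-1,[0,0,0],0],[-1,[0,0,0],0]]}}

```text
clock: 2.6
position: [472.8, -74.5, 242.4]
ee_rot: [0.989, -0.149, 0.0, -0.0]
contact_force: [1.1, -0.6, -0.1]
gripper_width: 0.2
```

Call:
{"name": "drive_tool", "arguments": {"increments": [[-1,[0,0,0.13],0],[-1,[0,0,0.15],0],[-1,[0,0,0.15],0],[-1,[0,0,0.11],0],[-1,[0,0,0],0],[-1,[0,0,0],0]]}}

```text
clock: 3.35
position: [474.1, -74.6, 81.6]
ee_rot: [0.989, -0.149, 0.001, -0.0]
contact_force: [-0.1, -0.4, 0.1]
gripper_width: 0.1
```

Run:
```python
from h import *
for n,(a,b,c,d) in (("scene",(130,290,270,430)),("top",(120,240,250,370))):
    im=get_image(n);cv2.imwrite(f"pics/{n}1.png",cv2.resize(im[a:b,c:d,::-1],None,fx=3.7,fy=3.7,interpolation=2))
```

```text
(no output)
```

View pics/scene1.png

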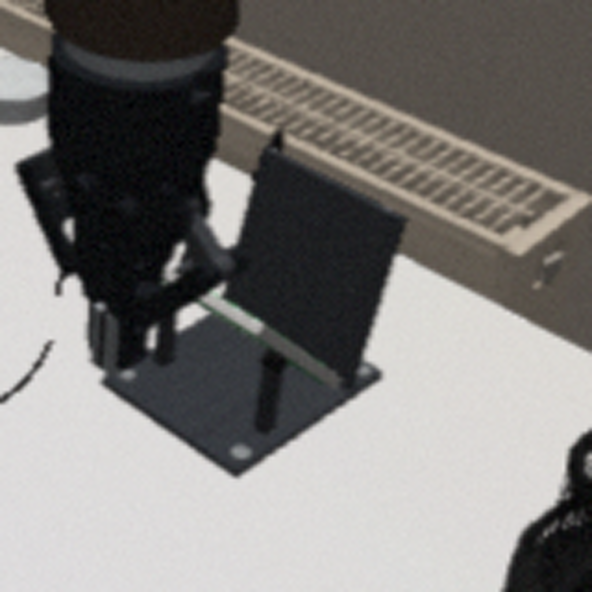

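View pics/top1.png

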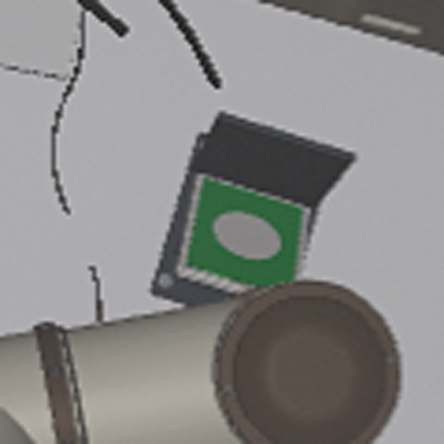

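The scene view shows the closed fingers in front of the stand, tips near crop (115,365), between the posts and short of the raised edge. The top view shows the green panel still parked.

Call:
{"name": "drive_tool", "arguments": {"increments": [[-1,[0.033,0,0],0],[-1,[0.033,0,0],0],[-1,[0.033,0,0],0],[-1,[0.033,0,0],0],[-1,[0.0175,0,-0.008],0],[-1,[0.0175,0,-0.013],0],[-1,[0.0175,0,-0.015],0],[-1,[0.0175,0,-0.013],0],[-1,[0.0175,0,-0.012],0],[-1,[0,0,0],0]]}}

```text
clock: 4.7
position: [536.5, -95.0, 99.0]
ee_rot: [0.989, -0.15, 0.001, -0.0]
contact_force: [-0.5, 0.1, 0.4]
gripper_width: 0.4
```

Run:
```python
from h import *
p=read_state()["position"]-[604,-115,0];print(p[0]*.955-p[1]*.296,p[0]*.296+p[1]*.955,p[2])
for n,(a,b,c,d) in (("scene",(130,290,270,430)),("top",(120,240,250,370))):
    im=get_image(n);cv2.imwrite(f"pics/{n}2.png",cv2.resize(im[a:b,c:d,::-1],None,fx=3.7,fy=3.7,interpolation=2))
```

```text
-70.40428222066846 -0.8816406359464075 99.01612235509074
```

View pics/scene2.png

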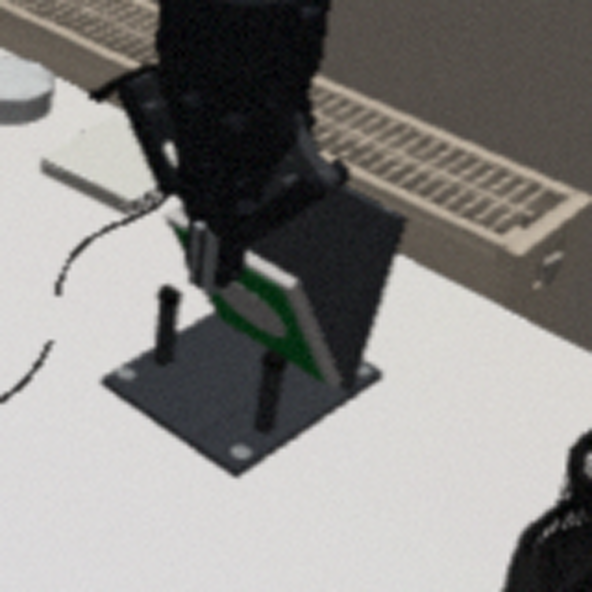

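View pics/top2.png

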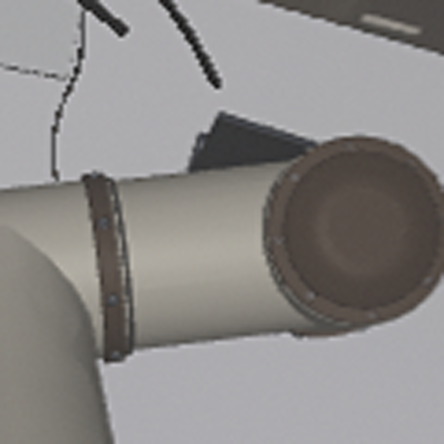

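Call:
{"name": "drive_tool", "arguments": {"increments": [[-1,[0.018,0,-0.009],0],[-1,[0.018,0,-0.009],0],[-1,[0.018,0,-0.008],0],[-1,[0.018,0,-0.008],0],[-1,[0.018,0,-0.006],0],[-1,[0.018,0,-0.005],0],[-1,[0.018,0,-0.004],0],[-1,[0.018,0,-0.003],0],[-1,[0.018,0,-0.002],0],[-1,[0.018,0,-0.001],0],[-1,[0,0,0],0]]}}

```text
clock: 6.18
position: [587.7, -111.0, 115.0]
ee_rot: [0.989, -0.15, 0.0, 0.0]
contact_force: [-1.6, -0.7, 0.0]
gripper_width: -0.0
```

Run:
```python
from h import *
p=read_state()["position"]-[604,-115,0];print(p[0]*.955-p[1]*.296,p[0]*.296+p[1]*.955,p[2])
for n,(a,b,c,d) in (("scene",(130,290,270,430)),):
    im=get_image(n);cv2.imwrite(f"pics/{n}3.png",cv2.resize(im[a:b,c:d,::-1],None,fx=3.7,fy=3.7,interpolation=2))
```

```text
-16.738993650263748 -1.020177736612717 115.02383558198089
```

View pics/scene3.png

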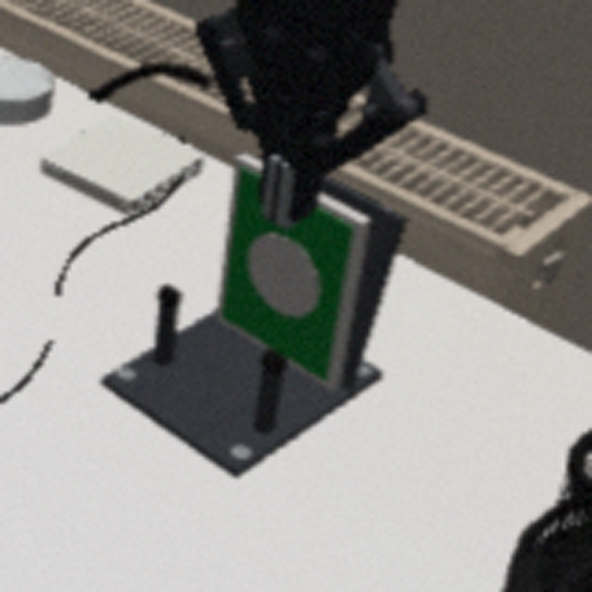

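The panel is near vertical now, with fingertips at crop (290,215) against the rim. I'm continuing past vertical in small steps.

Call:
{"name": "drive_tool", "arguments": {"increments": [[-1,[0.013,0,0],0],[-1,[0.013,0,0],0],[-1,[0.013,0,0],0],[-1,[0.013,0,0],0],[-1,[0,0,0],0],[-1,[0,0,0],0]]}}

```text
clock: 6.98
position: [602.1, -115.6, 115.0]
ee_rot: [0.989, -0.15, -0.0, -0.0]
contact_force: [0.2, -0.4, -1.2]
gripper_width: 0.2
```

Run:
```python
from h import *
p=read_state()["position"]-[604,-115,0];print(p[0]*.955-p[1]*.296,p[0]*.296+p[1]*.955,p[2])
for n,(a,b,c,d) in (("scene",(130,290,270,430)),):
    im=get_image(n);cv2.imwrite(f"pics/{n}4.png",cv2.resize(im[a:b,c:d,::-1],None,fx=3.7,fy=3.7,interpolation=2))
```

```text
-1.619523912608269 -1.0887375808318067 115.04820442494015
```

View pics/scene4.png

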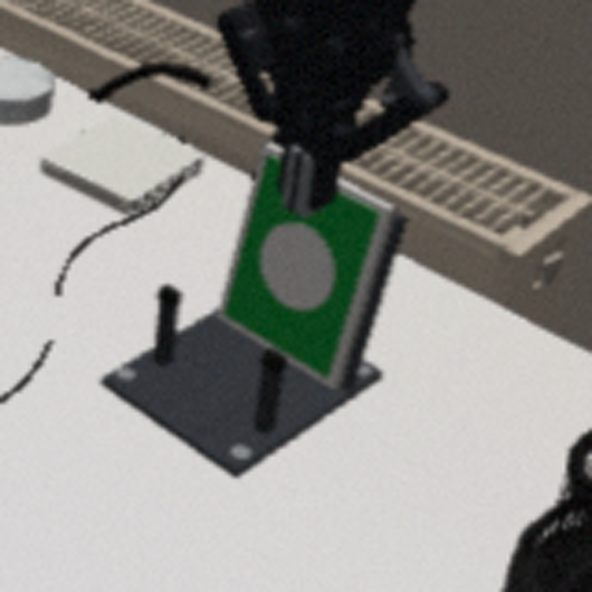

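The panel appears to lean on the fence, with no gap at crop (385,215). Contact force is near zero. I'll retreat straight back, then up.

Call:
{"name": "drive_tool", "arguments": {"increments": [[-1,[-0.01,0,0],0],[-1,[-0.02,0,0],0],[-1,[-0.05,0,0],0],[-1,[-0.1,0,0],0],[-1,[-0.13,0,0],0],[-1,[-0.13,0,0],0],[-1,[-0.05,0,-0.1],0],[-1,[0,0.1,-0.13],0],[-1,[0,0,-0.1],0],[-1,[0,0,0],0],[-1,[0,0,0],0]]}}

```text
clock: 8.4
position: [452.1, -100.5, 213.5]
ee_rot: [0.989, -0.15, -0.001, -0.0]
contact_force: [0.7, 0.1, -0.5]
gripper_width: -0.0
```

Run:
```python
from h import *
for n,(a,b,c,d) in (("scene",(110,290,130,400)),("top",(110,260,150,370))):
    im=get_image(n);cv2.imwrite(f"pics/{n}5.png",cv2.resize(im[a:b,c:d,::-1],None,fx=2.9,fy=2.9,interpolation=2))
print(read_state()["contact_force"])
```

```text
[ 0.46503599 -0.61097834 -0.07674191]
```

View pics/scene5.png

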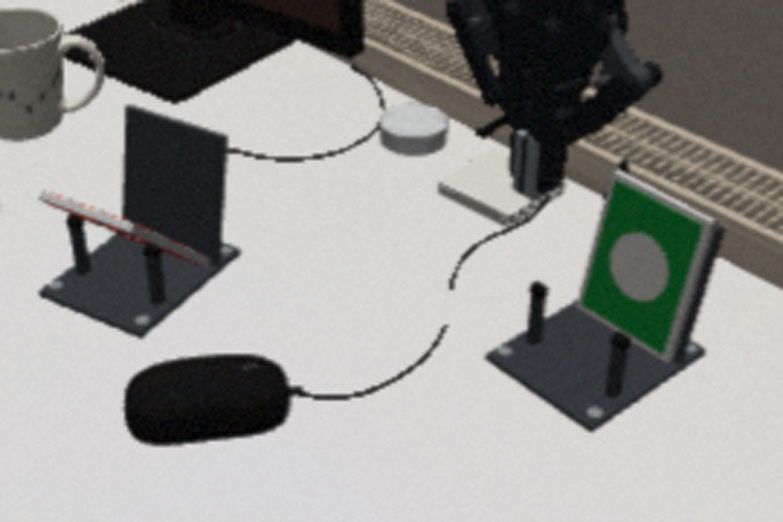

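View pics/top5.png

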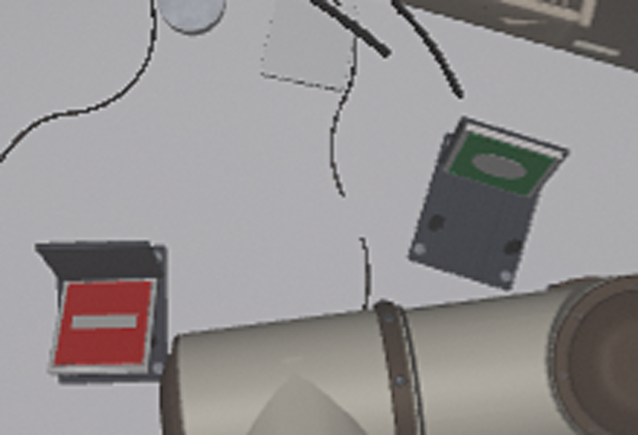

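The green panel stands on its fence (top crop about (505,160)). The red panel is still parked (about (105,325)), and the arm is clear of both.

```bash
python3 -c "
from bench import *
job_done()"
```

```text
the job is handed in; nothing more can be done
```

The green panel now stands upright and leans back on its fence by itself; the job is handed in. I pushed its raised edge with the closed fingers, rising along with it past vertical, then backed the arm well away.

- **Last pictures:** both views, taken after the arm had withdrawn, show the green panel flush on its fence with its foot in the stand. The red panel is still parked at 45 degrees.
- **Force and time:** the contact force stayed under about 2 N at every reading, which I took only at the end of each move. The robot clock was about 8.5 s at hand-in.
- **Measurements:** where I measured a point in both views, the two positions agreed to about 2 to 7 mm. The exception was the free-edge direction from the scene view, which was about 5 degrees off the other measurements. I left that direction out and used the stand's direction of about -17 degrees.

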